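# Gather the oiled parts in the tray's pouring corner

## Task

Lift the cover plate off the two pins of the parts tray and lay it flat on the middle of the wooden board, then let it go. Then take the tray by its handle and raise the handle end, tilting the tray about 30 degrees, so that both ball races and the knurled nut slide together into the corner with the pouring lip, opposite the handle; do not touch these parts with the gripper, and leave the other things where they lie. Finish while still holding the tray tilted by its handle, with the parts at rest in that corner.

Things in the scene. Friction and masses are not known exactly. Their poses are not given: they have to be found in the camera images.
- tray: Loose open aluminium tray, 0.5 kg: square pan, inside 116 x 116 mm, walls and floor 4 mm thick, rim 45 mm high. Origin: centre of its underside. Its x axis runs along a DIAGONAL of the square: +x corner with the handle, -x corner with the pouring lip; lugs at the +-y corners reach to y = +-110 mm. At the start +x points away from the robot, up to 38 degrees to either side.
- tray_handle (a point): Point to grip on the tray's handle, 130 mm from the tray's origin along its +x, 31 mm above its underside; axes as the tray's. The handle is a straight black bakelite bar along x from x = 85 to 173 mm, 16 mm wide (y), 24 mm high (z = 19 to 43 mm), free on both sides.
- tray_corner (a point): Inside floor corner of the tray below the pouring lip, at x = -82 mm, z = 4 mm in the tray's frame. The parts must come to rest here.
- tray_foot (a point): Outer corner of the tray's underside below the pouring lip, at x = -88 mm, z = 0 in the tray's frame. It can stay standing on the table as the pivot: raising the handle point 105 mm in an arc about it then tilts the tray about 30 degrees.
- tray_pin (a point): Tip of the tray's +y pin, at y = 99 mm, z = 59 mm in its frame; the other pin is at y = -99 mm. Upright steel pins, 8 mm thick, standing 14 mm above the rim on lugs outside the walls.
- cover: Loose steel plate, 0.28 kg, 4 mm thick: 124 mm square, cornerwise like the tray, with an ear at its +-y corners (to y = +-113 mm) whose 12 mm hole, at y = +-99 mm, sits loosely on a tray pin. At the start it lies on the tray's rim, axes as the tray's. Origin: centre of its underside. It must rise 14 mm straight up to clear the pins.
- cover_grip (a point): Point to grip on the cover: 28 mm above the middle of its underside; axes as the cover's. Black bakelite bar grip, 46 mm long (x), 14 mm wide (y), from 4 to 42 mm above the underside.
- board: Flat wooden board fixed on the table, 160 x 160 mm, 16 mm thick, to lay the cover on; origin at the centre of its underside, sides along the table's. It lies on the other side, left or right, from the tray. Nothing stands on it.
- race_1: Stainless ball race, a flat ring 26 mm across, 8 mm thick, 30 g, lying flat in the tray under the cover, oiled. Origin: centre of its underside. Oiled parts start to slide at about 10 degrees of tilt, and slide along the walls right into the corner from about 20 degrees; at 30 degrees they gather in a second or two.
- race_2: The other stainless ball race, the same as race_1.
- nut: Brass knurled nut, 25 mm across, 10 mm thick, 40 g, with a bore, lying flat in the tray under the cover, oiled. Origin: centre of its underside.
- spanner: Steel spanner, 150 mm long, lying along its x axis on the table between the tray and the board. Bystander.
- pillow_block: Blackened pillow block, 44 x 130 x 69 mm, on the far part of the table. Bystander.
- v_block: Dark steel V-block, 50 x 44 x 42 mm, between the tray and the board, nearest the robot. Bystander.
- micrometer_case: Open green steel case with a chrome micrometer, 105 x 185 mm, lid standing up behind it to 125 mm, on the left of the table. Bystander.
- oil_can: Small copper oil can, 60 mm across, 125 mm high with its spout, on the far part of the table, right. Bystander.
- plug_gauge: Steel plug gauge, 120 mm long, 22 mm thick, lying on the right of the table. Bystander.
Mind the look-alikes: they are no part of the job. Several things have the shape of the board; the one meant has the colours described above.

How it is judged:
By the outcome, as a careful person would: the job done as asked, in the order asked, and still so for the second after the job is handed in, while the arm keeps its last pose, push and grip.
It also fails if it takes over 61 s, if anything falls off the work surface, if the arm or the gripper's body presses on something with over 40 N, if the wrist force passes 120 N, or if a joint passes its speed limit or range.

## Robot

A 6-joint arm with a two-finger parallel gripper is mounted at the origin on the work surface. World frame = base frame: x ahead of the robot, y to its left, z up, the work surface at z = 0. Lengths are in mm, angles in degrees, forces in N, time in s.
With the tool pointing down it reaches from about 300 to 850 mm from the base axis. Payload 4.2 kg.
Tool frame: the origin (TCP) lies on the front face of the gripper's body, between the roots of the fingers; the fingertips stand 78 mm ahead of it and the grasp point (between the pads) lies 60 mm ahead of it; x points along the fingers, y is the direction in which the jaws open and shut, and the axes are right-handed (so a half turn about x gives the same grasp; the last joint's range is limited). The gripper opens to 91 mm and grips with 3 to 60 N. Pads are 32 mm wide; open, the fingers measure 118 mm over their backs; the gripper's body (76 mm by 178 mm) begins 60 mm behind the grasp point.
Start: joints at [72.995, 18.312, 89.639, -0, 72.044, -1.146], TCP at [157.135, 553.122, 292.276] pointing down, gripper open.
Joint ranges: [-177.97, 177.97], [-48.28, 115.42], [12.27, 149.76], [-77.06, 257.06], [2.81, 150.46], [-146.56, 146.56]. Speed limits (degrees/s): [147.25, 147.25, 180, 180, 180, 180].

## Interface

Orientations are given as [roll, pitch, yaw] about the fixed x, y, z axes, in that order (R = Rz(yaw) Ry(pitch) Rx(roll)).
In Python, from workcell import status, viewer, env gives the robot as it stands. The module is installed in compiled form; this text tells all that it offers.
- The arm moves only by the tool move_arm, never from a script. Its argument "moves" is a list of rows, each a list of 3 entries, a list of its own where there are three numbers: the shift along the tool's x, y, z in cm, then the turn about the tool's x in rad, then the gripper's target within -1 to 1 (fully open at 1, half-way at 0, shut at -1). A call has 1 to 20 rows; each row is the pose to reach, as a shift and turn from the pose commanded when the call began, along the tool's axes at that moment; what a row does not reach only later rows make up. A row lasts 1/8 s, in which the tool goes at most 62.5 mm and 10.7 degrees, less where a joint would pass 70% of its speed; a pose out of reach is approached as far as the arm can. A call with a gripper value outside its range is refused whole. The fingers move at their own pace and stop on an object; "force" is the grip in N (left out, the last holds). Time passes only in rows, so rows that repeat a pose let the fingers close. It gives the time, the measured TCP pose, the force and the opening at its end, in the units of the state.
- status.state(): the state, without advancing time (a new reading comes with each control period).
- viewer.grab_frame(name): name is "scene" or "top" or "wrist"; returns the picture (420x560x3 uint8, red, green, blue); there is no depth.
- viewer.get_calibration(name): a dict with "camera_matrix" (3x3 intrinsics, pixels), "eye" and "rotation" of the camera in the world. Camera axes: x right, y down, z forward; pixel columns grow to the right and rows downward; lengths in mm; the calibration is good to about 2 mm. A picture is of the moment at which its call begins: read the wrist's pose just before it. get_calibration takes no time and is no camera call; for the wrist camera it gives the pose at the moment of the call.
- env.job_done(): hands the job in, once; it reports no verdict.
The state is a dict: "time_s": time; "qpos": joint angles; "qvel": joint speeds; "effort": joint torques, N m; "ee_pos": TCP position; "ee_rot": TCP orientation; "force": force on the tool from outside, world axes, zero at the start; "torque": the same for the moment, N m; "gripper_width": finger opening in mm.
Only numpy, scipy, OpenCV 4.12 (cv2) and the standard library are available. Lean on these libraries where they do the work, as an engineer would, in place of code of your own. Each camera call takes 0.05 s, during which the arm holds its last target.

## Working session

There is one attempt and no reset: what is moved stays moved. The work goes in short steps, Python scripts to look and compute and a tool call to move; the robot and the scene stay as the last step left them, time stands still between calls to the robot, and variables do not carry over. Pictures are saved under pics/ and viewed, and the job is handed in when it is done.

Besides the shell and the picture viewer there is one more tool, called after "Request:" by a JSON object that holds its "name" and its "arguments". move_arm: Moves the arm, as the interface text tells. Its arguments: {"type":"object","properties":{"moves":{"type":"array","items":{"type":"array"}},"force":{"type":"number"}},"required":["moves"]}

```bash
mkdir -p pics
python3 - <<'E'
from workcell import status, viewer, env
import cv2
s=status.state();print(s)
for n in("scene","top","wrist"):
    f=viewer.grab_frame(n);cv2.imwrite(f"pics/{n}0.png",f[:,:,::-1]);c=viewer.get_calibration(n);print(n,c)
E
```

```text
{'time_s': 0.0, 'qpos': array([ 7.29955447e+01,  1.83504116e+01,  8.97086256e+01, -4.27895939e-04,
        7.20443693e+01, -1.14426332e+00]), 'qvel': array([ 0.01663667,  0.05366351,  0.00222427,  0.0181447 , -0.01880529,
       -0.10029485]), 'effort': array([-1.11856847e-03, -4.12460160e+01, -2.31977981e+01,  7.27209798e-02,
        4.55329497e-02, -1.28076204e-04]), 'ee_pos': array([157.0136599 , 552.74298275, 291.41745545]), 'ee_rot': array([ -90.9188541 ,   89.89659271, -106.77891386]), 'force': array([ 0.49733746,  1.15909841, -0.26052266]), 'torque': array([-0.02214181, -0.00773788,  0.01031521]), 'gripper_width': 91.51737788544506}
scene {'camera_matrix': array([[546.6930702 ,   0.        , 282.37024339],
       [  0.        , 546.6930702 , 207.02156019],
       [  0.        ,   0.        ,   1.        ]]), 'eye': array([1245.35753422,   10.76087914, 1358.35085717]), 'rotation': array([-1.49071683e+02,  6.52658551e-02,  9.10665538e+01])}
top {'camera_matrix': array([[436.4974729 ,   0.        , 276.26539445],
       [  0.        , 436.4974729 , 204.21404638],
       [  0.        ,   0.        ,   1.        ]]), 'eye': array([ 314.80307512,  -14.35737972, 1169.16369874]), 'rotation': array([-170.76306841,    0.54186777,  -91.56333849])}
wrist {'camera_matrix': array([[295.16619326,   0.        , 276.93961055],
       [  0.        , 295.16619326, 216.50922303],
       [  0.        ,   0.        ,   1.        ]]), 'eye': array([ 85.51475857, 573.12996977, 384.71124226]), 'rotation': array([1.64681522e+02, 7.04443874e-03, 7.41160703e+01])}
```

View pics/scene0.png

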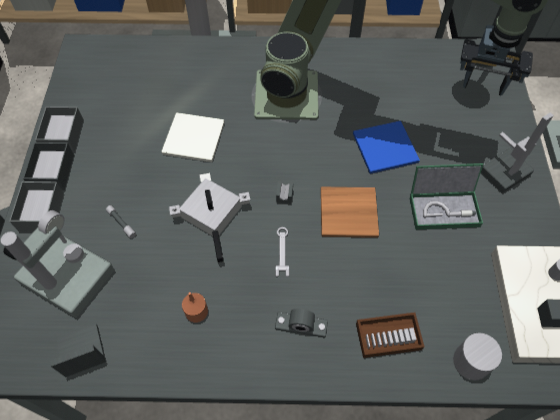

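View pics/top0.png

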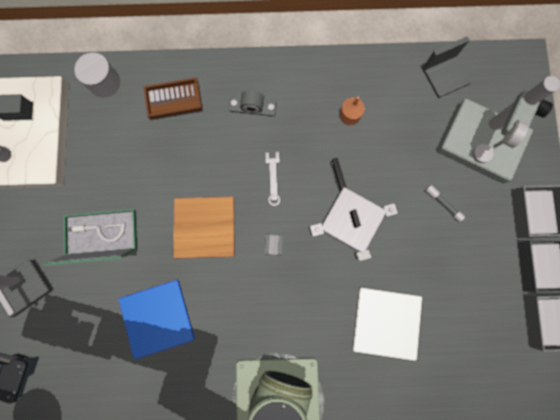

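View pics/wrist0.png

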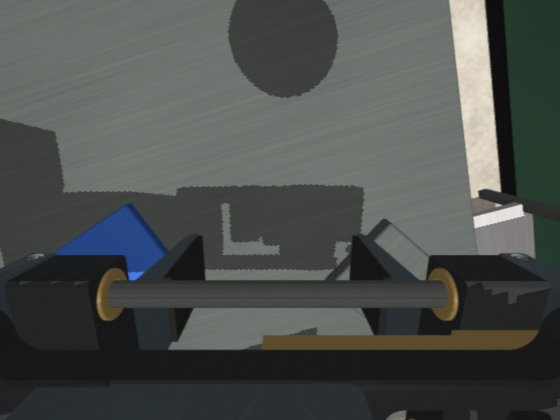

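```bash
cat > h.py <<'E'
import numpy as np,cv2
from scipy.spatial.transform import Rotation as Ro
from workcell import status, viewer, env
def ray(n,uv,z,c=None):
    c=c or viewer.get_calibration(n)
    R=Ro.from_euler('xyz',c['rotation'],degrees=True).as_matrix()
    uv=np.atleast_2d(uv).astype(float)
    d=np.c_[uv,np.ones(len(uv))]@np.linalg.inv(c['camera_matrix']).T@R.T
    e=np.array(c['eye']);return e+d*((z-e[2])/d[:,2])[:,None]
def proj(n,P,c=None):
    c=c or viewer.get_calibration(n)
    R=Ro.from_euler('xyz',c['rotation'],degrees=True).as_matrix()
    q=(np.atleast_2d(P)-c['eye'])@R@np.array(c['camera_matrix']).T
    return q[:,:2]/q[:,2:]
E
python3 - <<'E'
from h import *
t=cv2.imread('pics/top0.png');s=cv2.imread('pics/scene0.png')
a=cv2.resize(t[140:280,270:430],None,fx=4.5,fy=4.2,interpolation=cv2.INTER_CUBIC)
cv2.imwrite('pics/tc.png',cv2.resize(t[140:270,290:430],None,fx=4.5,fy=4.5,interpolation=cv2.INTER_CUBIC)) 
cv2.imwrite('pics/sc.png',cv2.resize(s[160:280,150:290],None,fx=4.5,fy=4.5,interpolation=cv2.INTER_CUBIC))
for n,im in(('top',t),('scene',s)):
    h=cv2.cvtColor(im,cv2.COLOR_BGR2HSV)
    m=cv2.inRange(h,(5,110,90),(18,255,255))
    for c in cv2.findContours(m,0,2)[0]:
        if cv2.contourArea(c)>600:
            r=cv2.minAreaRect(c);print(n,r,cv2.contourArea(c),ray(n,r[0],16),ray(n,cv2.boxPoints(r),16))
    m=cv2.inRange(h,(0,0,0),(180,255,40))
    for c in cv2.findContours(m,0,2)[0]:
        if cv2.contourArea(c)>30:
            r=cv2.minAreaRect(c);print(n,'dark',r)
E
```

```text
top ((203.5, 227.0), (60.0, 59.0), 90.0) 3454.0 [[446.80259734 186.46777332  16.        ]] [[530.15516488 265.87920657  16.        ]
 [525.55120207 107.08015835  16.        ]
 [365.38505109 108.89986833  16.        ]
 [369.68396989 264.21218446  16.        ]]
top ((171.9595489501953, 96.76300811767578), (30.29336166381836, 54.33570861816406), 80.31121826171875) 1548.0 [[815.13110865 274.55163759  16.        ]] [[848.44082644 357.41718081  16.        ]
 [870.97539076 206.85923735  16.        ]
 [782.13317415 192.46172664  16.        ]
 [760.06672472 341.29867371  16.        ]]
top dark ((287.6000061035156, 378.6999816894531), (43.323204040527344, 7.273237228393555), 18.434947967529297)
top dark ((14.41380500793457, 378.4655456542969), (18.94092559814453, 48.83787536621094), 21.801406860351562)
top dark ((526.0692749023438, 266.5538635253906), (48.24951171875, 9.674708366394043), 82.87498474121094)
top dark ((542.1000366210938, 111.30001831054688), (9.391485214233398, 9.391485214233398), 26.56505012512207)
scene ((390.4847717285156, 332.8884582519531), (34.31875228881836, 61.4314689636
[... 1961 characters left out ...]
 dark ((277.5, 83.49998474121094), (33.61372375488281, 22.29481315612793), 30.963754653930664)
scene dark ((2.061927318572998, 34.0435791015625), (19.641279220581055, 6.569669246673584), 61.69924545288086)
scene dark ((504.6299133300781, 50.028072357177734), (66.98063659667969, 108.15388488769531), 43.15238952636719)
scene dark ((526.5, 5.5), (11.0, 29.0), 90.0)
scene dark ((461.55615234375, 22.101259231567383), (46.44321823120117, 39.8622932434082), 11.592175483703613)
scene dark ((356.7538757324219, 17.969228744506836), (11.163125038146973, 37.45848846435547), 7.125016689300537)
scene dark ((230.27438354492188, 15.469514846801758), (31.472990036010742, 4.858987808227539), 83.6598129272461)
```

View pics/tc.png

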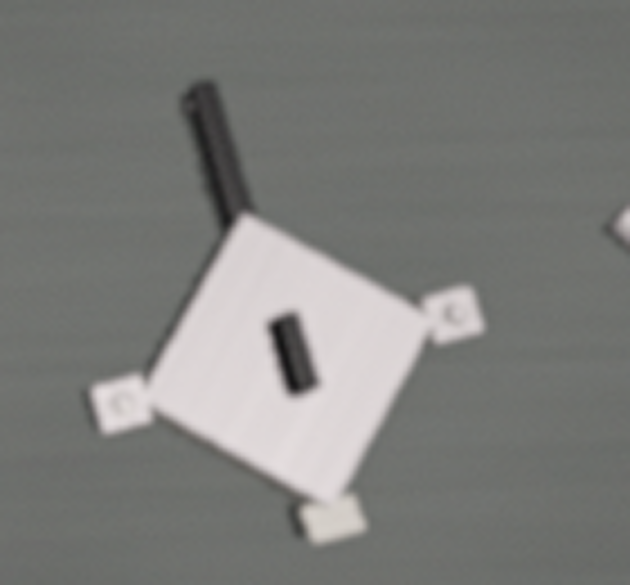

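View pics/sc.png

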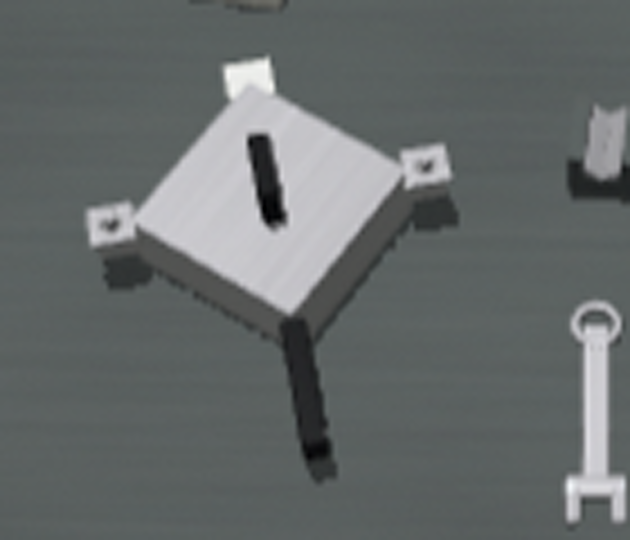

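Run:
```python
from h import *
o={'top':(290,140),'scene':(150,160)}
C={'top':dict(ear=[(122,404),(456,315)],cor=[(245,210),(146,394),(333,503),(433,319)],grip=[(284,317),(302,390)],gt=None,hand=[(203,85),(238,215)]),
 'scene':dict(ear=[(426,167),(111,225)],cor=[(290,318),(404,177),(250,83),(133,222)],grip=[(259,138),(270,222)],hand=[(314,455),(295,322)])}
for n in C:
    p=lambda k:(np.array(C[n][k])+.5)/4.5-.5+o[n]
    e=ray(n,p('ear'),50);c=ray(n,p('cor'),49);g=ray(n,p('grip'),87);h=ray(n,p('hand'),43)
    print(n,'ears',e.round(),e.mean(0).round(1),np.linalg.norm(e[0]-e[1]));d=e[0]-e[1];print(' yaw',np.degrees(np.arctan2(d[1],d[0]))-90)
    print(' cor',c.round(),c.mean(0).round(1));d=c[0]-c[2];print(' yaw',np.degrees(np.arctan2(d[1],d[0])),np.linalg.norm(d)); d=c[1]-c[3];print(' yaw',np.degrees(np.arctan2(d[1],d[0]))-90)
    print(' grip',g.round(),g.mean(0).round(1));d=h[0]-h[1];print(' hand',h.round(),np.degrees(np.arctan2(d[1],d[0])))
    im=cv2.imread(f'pics/{n}0.png');hh=cv2.cvtColor(im,cv2.COLOR_BGR2HSV)
    x,y=o[n]
    m=np.zeros(im.shape[:2],np.uint8);m[y:y+130,x:x+140]=cv2.inRange(hh,(0,0,140),(180,60,255))[y:y+130,x:x+140]
    m=cv2.morphologyEx(m,cv2.MORPH_CLOSE,np.ones((9,9)));m=cv2.morphologyEx(m,cv2.MORPH_OPEN,cv2.getStructuringElement(2,(23,23)))
    cc=max(cv2.findContours(m,0,2)[0],key=cv2.contourArea).reshape(-1,2);w=ray(n,cc,49)[:,:2].astype(np.float32)
    r=cv2.minAreaRect(w);print(' rect',r)
```

```text
top ears [[ 428. -111.   50.]
 [ 474. -305.   50.]] [ 451.4 -207.9   50. ] 199.22317956377267
 yaw 13.313051298867634
 cor [[ 540. -187.   49.]
 [ 434. -125.   49.]
 [ 369. -228.   49.]
 [ 473. -292.   49.]] [ 453.7 -208.    49. ]
 yaw 13.493089703023653 175.48345271375615
 yaw 13.041672459555542
 grip [[ 471. -200.   87.]
 [ 430. -207.   87.]] [ 450.2 -203.6   87. ]
 hand [[ 617. -167.   43.]
 [ 538. -184.   43.]] 11.892709124167913
 rect ((451.95806884765625, -207.2757110595703), (128.58372497558594, 129.43824768066406), 58.298744201660156)
scene ears [[ 430. -113.   50.]
 [ 475. -306.   50.]] [ 452.5 -209.7   50. ] 197.83789759712533
 yaw 13.368264282588655
 cor [[ 538. -190.   49.]
 [ 437. -127.   49.]
 [ 368. -230.   49.]
 [ 472. -293.   49.]] [ 453.7 -209.9   49. ]
 yaw 13.14365286756334 175.11635119441593
 yaw 12.163237311481325
 grip [[ 434. -214.   87.]
 [ 493. -202.   87.]] [ 463.5 -207.6   87. ]
 hand [[ 626. -169.   43.]
 [ 538. -188.   43.]] 11.767875284971215
 rect ((450.9070739746094, -210.60325622558594), (124.26039123535156, 124.85582733154297), 58.47077178955078)
```

```bash
cat >> h.py <<'E'
def plan(P,jaw=None,base=None):
    """shift from commanded pose (assumed base pos, default measured)"""
    s=status.state();R=Ro.from_euler('xyz',s['ee_rot'],degrees=True).as_matrix()
    b=np.array(base if base is not None else s['ee_pos'])
    j=np.degrees(np.arctan2(R[1,1],R[0,1]))
    print('t',s['time_s'],'ee',s['ee_pos'].round(1),'x',R[:,0].round(3),'jaw',j.round(2),'q6',s['qpos'][5].round(1),'w',s['gripper_width'].round(1),'F',s['force'].round(1),'T',s['torque'].round(2))
    print(' shift cm',((np.array(P)-b)@R/10).round(2))
    if jaw is not None:
        for k in(0,180):
            d=(jaw+k-j+180)%360-180; print(' turn about tool x rad',np.radians(-d).round(3))
E
python3 - <<'E'
from h import *
plan([452,-208.5,230],103.1)
plan([452,-208.5,133],103.1)
E
```

```text
Traceback (most recent call last):
  File "h.py", line 20, in plan
    print('t',s['time_s'],'ee',s['ee_pos'].round(1),'x',R[:,0].round(3),'jaw',j.round(2),'q6',s['qpos'][5].round(1),'w',s['gripper_width'].round(1),'F',s['force'].round(1),'T',s['torque'].round(2))
                                                                                                                        ^^^^^^^^^^^^^^^^^^^^^^^^
AttributeError: 'float' object has no attribute 'round'
```

```bash
sed -i "s/s\['gripper_width'\].round(1)/round(s['gripper_width'],1)/" h.py
python3 - <<'E'
from h import *
plan([452,-208.5,230],103.1)
plan([452,-208.5,133],103.1)
E
```

```text
t 0.15 ee [157.  552.8 291.6] x [-0.    -0.001 -1.   ] jaw 74.14 q6 -1.1 w 91.4 F [-0.3  0.  -0.7] T [ 0.03 -0.02  0.  ]
 shift cm [  6.25 -65.17  49.18]
 turn about tool x rad -0.505
 turn about tool x rad 2.636
t 0.15 ee [157.  552.8 291.6] x [-0.    -0.001 -1.   ] jaw 74.14 q6 -1.1 w 91.4 F [-0.3  0.  -0.7] T [ 0.03 -0.02  0.  ]
 shift cm [ 15.95 -65.16  49.18]
 turn about tool x rad -0.505
 turn about tool x rad 2.636
```

Request:
{"name": "move_arm", "arguments": {"moves": [[[0,-2,1.5],0.08,1],[[0,-6,4.5],0.24,1],[[0,-10,7.5],0.4,1],[[0,-14,10.6],0.56,1],[[0,-18,13.6],0.73,1],[[0,-22,16.6],0.89,1],[[0,-26,19.6],1.05,1],[[0,-30,22.6],1.21,1],[[0,-34,25.7],1.37,1],[[0,-38,28.7],1.53,1],[[0,-42,31.7],1.69,1],[[0,-46,34.7],1.86,1],[[0,-50,37.7],2.02,1],[[1,-54,40.7],2.18,1],[[2,-58,43.8],2.34,1],[[3,-61.5,46.4],2.49,1],[[4,-64,48.3],2.58,1],[[5,-65.2,49.2],2.636,1],[[5,-65.2,49.2],2.636,1]], "force": 30}}

```text
time_s: 2.52
ee_pos: [451.7, -208.4, 241.1]
ee_rot: [-46.7, 89.8, 146.4]
force: [-0.3, -0.3, 0.2]
gripper_width: 91.2
```

Run:
```python
from h import *
plan([452,-208.5,133],-76.9)
f=viewer.grab_frame('wrist');cv2.imwrite("pics/w1.png",f[:,:,::-1])
```

```text
t 2.525 ee [ 451.7 -208.4  241.1] x [-0.002  0.002 -1.   ] jaw -76.92 q6 50.8 w 91.2 F [-0.3 -0.3  0.2] T [-0.09  0.17 -0.03]
 shift cm [10.81  0.04 -0.04]
 turn about tool x rad -0.0
 turn about tool x rad 3.141
```

View pics/w1.png

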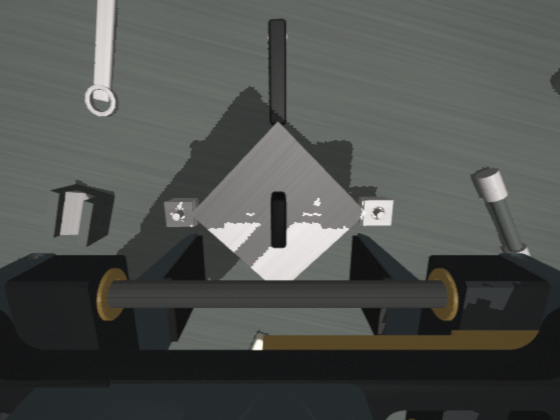

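Run:
```python
from h import *
e=ray('wrist',[(179.5,213.5),(378,211.5)],57);print(e.round(1),e.mean(0))
d=e[1]-e[0];print(np.degrees(np.arctan2(d[1],d[0]))+90, np.linalg.norm(d))
g=ray('wrist',[(279,193),(279,247)],87);print(g.round(1),g.mean(0));h=ray('wrist',[(277.5,20),(278.5,122)],43);print(h.round(1));d=h[0]-h[1];print(np.degrees(np.arctan2(d[1],d[0])))
```

```text
[[ 431.4 -114.7   57. ]
 [ 477.3 -302.2   57. ]] [ 454.34856523 -208.43262753   57.        ]
13.768337824292317 193.07411224049898
[[ 478.8 -203.    87. ]
 [ 431.  -214.3   87. ]] [ 454.87170136 -208.64971093   87.        ]
[[ 618.4 -169.    43. ]
 [ 536.6 -189.1   43. ]]
13.794504443253519
```

Request:
{"name": "move_arm", "arguments": {"moves": [[[3,0,-0.15],-0.01,1],[[6,0,-0.15],-0.01,1],[[8.5,0,-0.15],-0.01,1],[[10,0,-0.15],-0.01,1],[[10.8,0,-0.15],-0.01,1],[[10.8,0,-0.15],-0.01,-1],[[10.8,0,-0.15],-0.01,-1],[[10.8,0,-0.15],-0.01,-1],[[10.8,0,-0.15],-0.01,-1],[[10.8,0,-0.15],-0.01,-1],[[10.8,0,-0.15],-0.01,-1]], "force": 40}}

```text
time_s: 3.95
ee_pos: [453.7, -208.2, 134.2]
ee_rot: [-143.1, 90.0, 50.6]
force: [-0.5, 0.8, 0.2]
gripper_width: 34.0
```

Run:
```python
from h import *
plan([452,-208.5,133],-76.5)
f=viewer.grab_frame('wrist');cv2.imwrite("pics/w2.png",f[:,:,::-1])
```

```text
t 3.95 ee [ 453.7 -208.2  134.2] x [ 0.  0. -1.] jaw -76.32 q6 50.3 w 34.0 F [-0.5  0.8  0.2] T [-0.12  0.15  0.04]
 shift cm [ 0.12 -0.01  0.17]
 turn about tool x rad 0.003
 turn about tool x rad -3.138
```

View pics/w2.png

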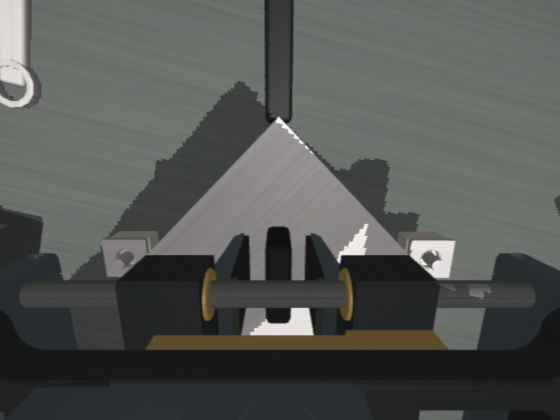

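Fingers still closing, well centred (bar at u 278 between pads). Continue closing, then lift straight up slowly.

Request:
{"name": "move_arm", "arguments": {"moves": [[[0,0,0],0,-1],[[0,0,0],0,-1],[[0,0,0],0,-1],[[0,0,0],0,-1],[[0,0,0],0,-1],[[-0.2,0,0],0,-1],[[-0.5,0,0],0,-1],[[-0.8,0,0],0,-1],[[-1.2,0,0],0,-1],[[-1.6,0,0],0,-1],[[-2.1,0,0],0,-1],[[-2.7,0,0],0,-1],[[-3.5,0,0],0,-1],[[-4.5,0,0],0,-1],[[-6,0,0],0,-1],[[-8,0,0],0,-1],[[-9,0,0],0,-1],[[-9,0,0],0,-1]], "force": 40}}

```text
time_s: 6.25
ee_pos: [454.0, -208.3, 225.1]
ee_rot: [143.6, 89.9, -22.7]
force: [0.2, 0.2, -2.9]
gripper_width: 13.6
```

Run:
```python
from h import *
plan([449,186,190],-45)
f=viewer.grab_frame('wrist');cv2.imwrite("pics/w3.png",f[:,:,::-1])
f=viewer.grab_frame('scene');cv2.imwrite("pics/s3.png",f[:,:,::-1])
```

```text
t 6.25 ee [ 454.  -208.3  225.1] x [ 0.002 -0.001 -1.   ] jaw -76.32 q6 50.3 w 13.6 F [ 0.2  0.2 -2.9] T [-0.05  0.19 -0.01]
 shift cm [  3.48 -38.43  -8.83]
 turn about tool x rad -0.547
 turn about tool x rad 2.595
```

View pics/w3.png

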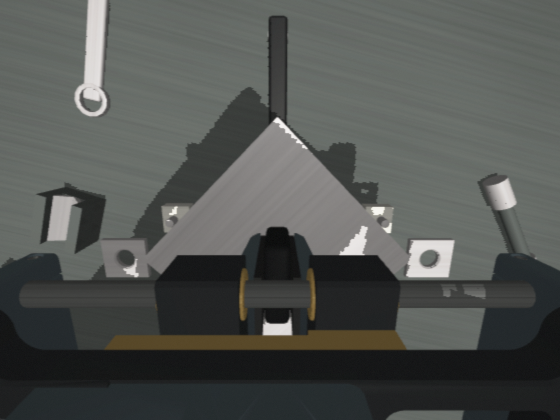

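View pics/s3.png

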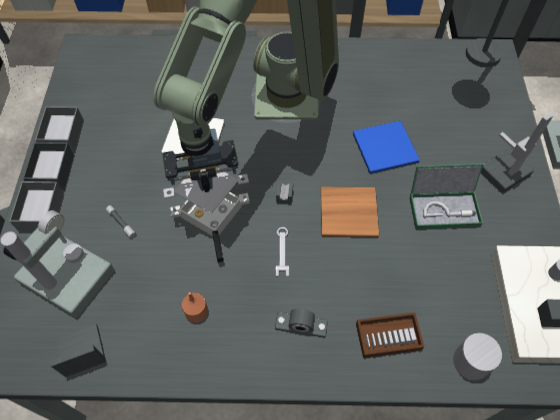

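Request:
{"name": "move_arm", "arguments": {"moves": [[[0,-1,-0.2],-0.02,-1],[[0,-3,-0.7],-0.05,-1],[[0,-6,-1.4],-0.09,-1],[[0,-9.5,-2.2],-0.14,-1],[[0,-13,-3],-0.19,-1],[[0,-16.5,-3.8],-0.24,-1],[[0,-20,-4.6],-0.29,-1],[[0,-23.5,-5.4],-0.34,-1],[[0,-27,-6.2],-0.39,-1],[[0,-30.5,-7],-0.44,-1],[[0,-33.5,-7.7],-0.48,-1],[[1,-36,-8.3],-0.52,-1],[[2,-37.5,-8.6],-0.54,-1],[[3,-38.2,-8.8],-0.547,-1],[[3,-38.4,-8.8],-0.547,-1],[[3,-38.4,-8.8],-0.547,-1]]}}

```text
time_s: 8.35
ee_pos: [448.5, 185.3, 194.3]
ee_rot: [41.8, 90.0, -93.2]
force: [-0.3, 0.7, -2.7]
gripper_width: 13.8
```

Run:
```python
from h import *
plan([449,186,105.2],-45)
f=viewer.grab_frame('wrist');cv2.imwrite("pics/w4.png",f[:,:,::-1])
f=viewer.grab_frame('top');cv2.imwrite("pics/t4.png",f[:,:,::-1])
f=viewer.grab_frame('scene');cv2.imwrite("pics/s4.png",f[:,:,::-1])
for n,p in(('scene','s4'),('top','t4')):
    im=cv2.imread(f'pics/{p}.png');b=cv2.resize(im[120:280,(160 if n=='top' else 150):(440 if n=='top' else 420)],None,fx=2.8,fy=2.8,interpolation=cv2.INTER_CUBIC);cv2.imwrite(f'pics/{p}c.png',b)
```

```text
t 8.35 ee [448.5 185.3 194.3] x [-0. -0. -1.] jaw -45.01 q6 66.1 w 13.8 F [-0.3  0.7 -2.7] T [-0.13  0.09  0.03]
 shift cm [ 8.91 -0.01 -0.09]
 turn about tool x rad -0.0
 turn about tool x rad 3.141
```

View pics/w4.png

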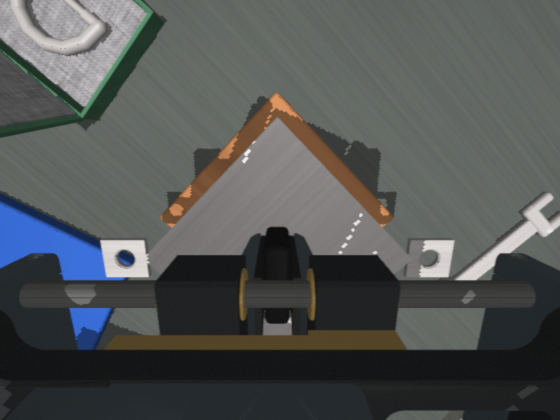

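View pics/s4c.png

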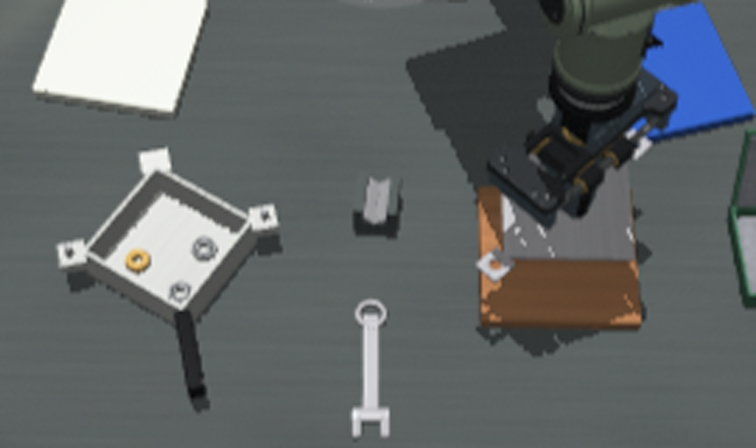

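View pics/t4c.png

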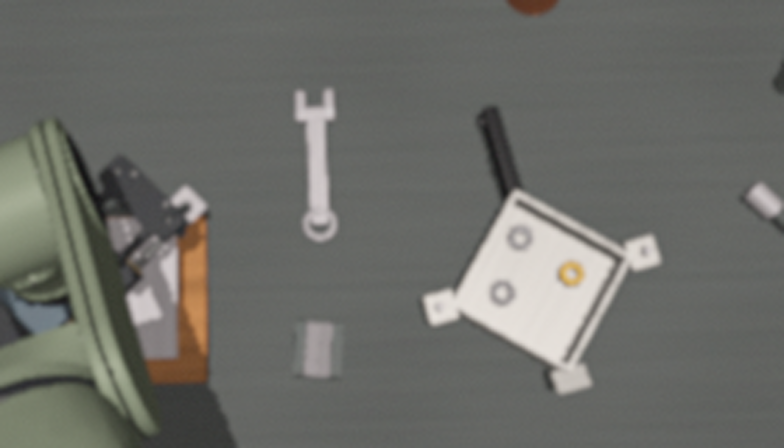

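Run:
```python
from h import *
print(ray('wrist',[(278,94),(164,217),(392,212)],16).round(1))
```

```text
[[526.7 261.8  16. ]
 [372.4 261.5  16. ]
 [529.4 111.3  16. ]]
```

Request:
{"name": "move_arm", "arguments": {"moves": [[[1,0,0],0,-1],[[3,0,0],0,-1],[[5,0,0],0,-1],[[6.5,0,0],0,-1],[[7.5,0,0],0,-1],[[8.1,0,0],0,-1],[[8.5,0,0],0,-1],[[8.7,0,0],0,-1],[[8.85,0,0],0,-1],[[8.95,0,0],0,-1],[[8.95,0,0],0,-1]]}}

```text
time_s: 9.88
ee_pos: [448.5, 185.8, 105.2]
ee_rot: [163.6, 90.0, 28.6]
force: [-0.6, -0.3, 1.6]
gripper_width: 13.8
```

Run:
```python
from h import *
plan([449,186,105.2],-45)
f=viewer.grab_frame('scene');b=cv2.resize(f[150:280,280:440,::-1],None,fx=4,fy=4,interpolation=cv2.INTER_CUBIC);cv2.imwrite("pics/s5.png",b)
```

```text
t 9.875 ee [448.5 185.8 105.2] x [ 0.001  0.    -1.   ] jaw -44.98 q6 66.1 w 13.8 F [-0.6 -0.3  1.6] T [-0.18  0.34  0.03]
 shift cm [ 0.    0.02 -0.05]
 turn about tool x rad 0.0
 turn about tool x rad -3.141
```

View pics/s5.png

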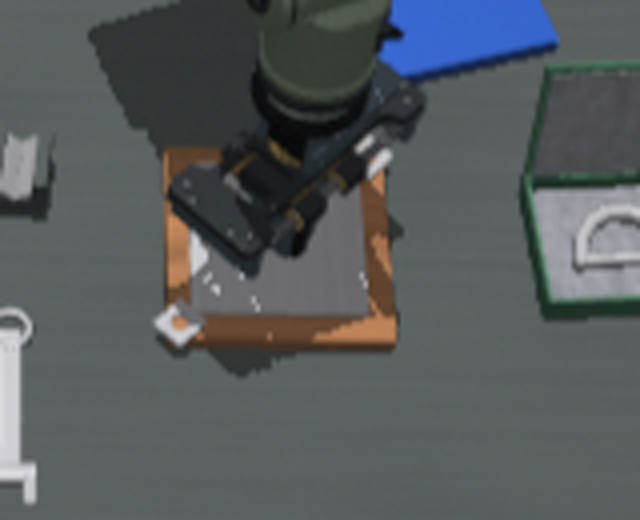

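Request:
{"name": "move_arm", "arguments": {"moves": [[[0,0,0],0,0],[[0,0,0],0,0],[[0,0,0],0,0],[[0,0,0],0,0],[[0,0,0],0,0.2],[[0,0,0],0,0.2],[[-0.5,0,0],0,0.2],[[-1.5,0,0],0,0.2],[[-3.5,0,0],0,0.2],[[-6,0,0],0,0.2],[[-9,0,0],0,0.2],[[-11,0,0],0,0.2],[[-11,0,0],0,0.2]]}}

```text
time_s: 11.55
ee_pos: [449.2, 186.1, 216.8]
ee_rot: [157.1, 89.7, 22.1]
force: [0.5, 0.1, -0.2]
gripper_width: 54.9
```

Run:
```python
from h import *
c,s=np.cos(np.radians(13.4)),np.sin(np.radians(13.4))
print(453.5+130*c,-208.5+130*s)
plan([453.3+130*c,-208.5+130*s,215],-76.6)
f=viewer.grab_frame('wrist');cv2.imwrite("pics/w6.png",f[:,:,::-1])
```

```text
579.9608641672215 -178.37277254575955
t 11.55 ee [449.2 186.1 216.8] x [ 0.004  0.002 -1.   ] jaw -44.98 q6 66.1 w 54.9 F [ 0.5  0.1 -0.2] T [-0.09  0.1   0.01]
 shift cm [ 0.17 35.   16.55]
 turn about tool x rad 0.552
 turn about tool x rad -2.59
```

View pics/w6.png

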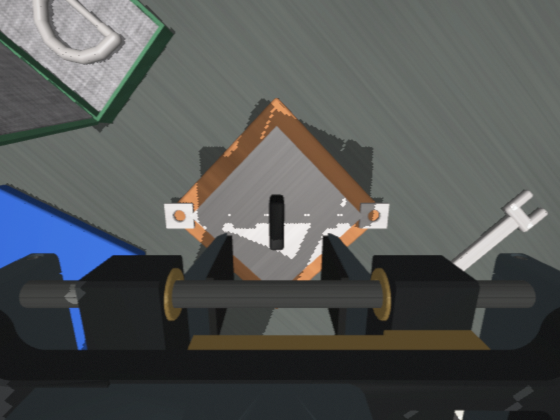

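The cover lies flat and centred (grip at (277,220)). Now over to the handle.

Request:
{"name": "move_arm", "arguments": {"moves": [[[0,2,1],0.04,0.2],[[0,6,3],0.1,0.2],[[0,10.5,5],0.17,0.2],[[0,15,7.1],0.24,0.2],[[0,19.5,9.2],0.31,0.2],[[0,24,11.3],0.38,0.2],[[0,28,13.2],0.45,0.2],[[0,31.5,14.9],0.5,0.2],[[0,34,16],0.54,0.2],[[0,35,16.5],0.552,0.2],[[0,35,16.5],0.552,0.2],[[0,35,16.5],0.552,0.2]]}}

```text
time_s: 13.1
ee_pos: [578.8, -177.3, 214.4]
ee_rot: [-50.4, 89.9, 143.1]
force: [0.0, 0.1, -0.5]
gripper_width: 55.2
```

Run:
```python
from h import *
plan([579.8,-178.4,92],-76.6)
f=viewer.grab_frame('wrist');cv2.imwrite("pics/w7.png",f[:,:,::-1])
f=viewer.grab_frame('scene');cv2.imwrite("pics/s7.png",f[:,:,::-1])
f=viewer.grab_frame('top');cv2.imwrite("pics/t7.png",f[:,:,::-1])
```

```text
t 13.1 ee [ 578.8 -177.3  214.4] x [-0.001  0.001 -1.   ] jaw -76.54 q6 58.4 w 55.2 F [ 0.   0.1 -0.5] T [-0.1   0.13 -0.02]
 shift cm [12.24  0.14 -0.08]
 turn about tool x rad 0.001
 turn about tool x rad -3.141
```

View pics/w7.png

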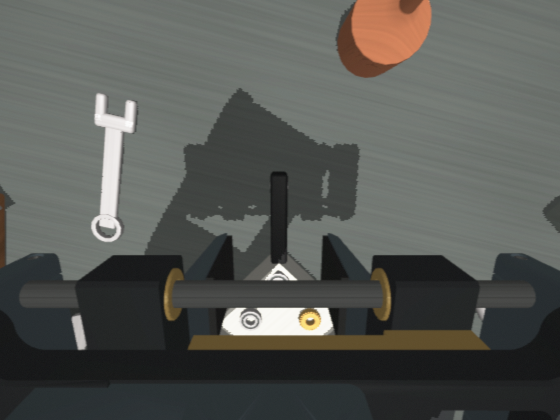

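View pics/s7.png

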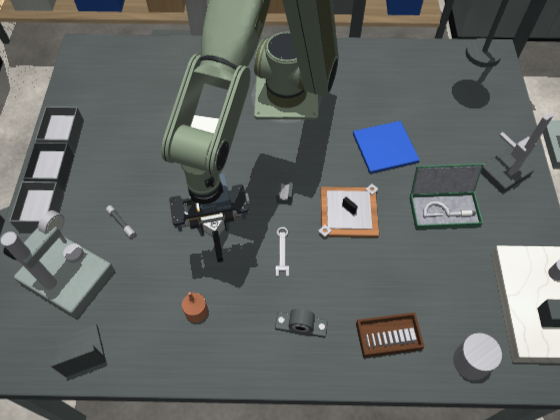

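Run:
```python
from h import *
h=ray('wrist',[(279,174),(280,258)],43);print(h.round(1));d=h[0]-h[1];print(np.degrees(np.arctan2(d[1],d[0])))
c,s=np.cos(np.radians(13.4)),np.sin(np.radians(13.4))
for x in(130,173):print(proj('wrist',[453.3+x*c,-208.5+x*s,43]))
im=cv2.imread('pics/t7.png');cv2.imwrite('pics/t7c.png',cv2.resize(im[130:270,290:430],None,fx=4,fy=4))
```

```text
[[ 620.  -169.4   43. ]
 [ 541.3 -189.4   43. ]]
14.232909032163828
[[278.25109583 218.30123964]]
[[278.34403188 171.9957122 ]]
```

View pics/t7c.png

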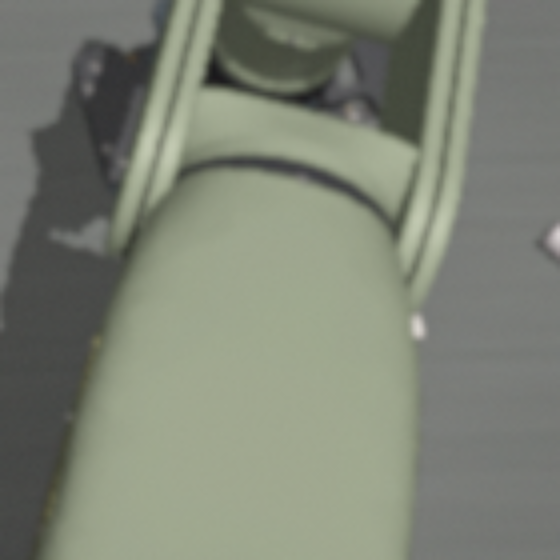

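Request:
{"name": "move_arm", "arguments": {"moves": [[[2,0.17,-0.1],0,0.2],[[5,0.17,-0.1],0,0.2],[[8,0.17,-0.1],0,0.2],[[10.5,0.17,-0.1],0,0.2],[[11.8,0.17,-0.1],0,0.2],[[12.3,0.17,-0.1],0,0.2],[[12.3,0.17,-0.1],0,0.2],[[12.3,0.17,-0.1],0,-1],[[12.3,0.17,-0.1],0,-1],[[12.3,0.17,-0.1],0,-1],[[12.3,0.17,-0.1],0,-1],[[12.3,0.17,-0.1],0,-1],[[12.3,0.17,-0.1],0,-1],[[12.3,0.17,-0.1],0,-1],[[12.3,0.17,-0.1],0,-1]], "force": 20}}

```text
time_s: 15.12
ee_pos: [580.7, -179.5, 91.9]
ee_rot: [-99.9, 90.0, 93.4]
force: [-0.6, 3.5, 3.2]
gripper_width: 15.6
```

Run:
```python
from h import *
plan([579.8,-178.4,91],-76.6)
f=viewer.grab_frame('wrist');cv2.imwrite("pics/w8.png",f[:,:,::-1])
for th in list(range(1,31)):
    a=np.radians(8.093+th);print(th,(22.02*np.sin(a)-3.1).round(2),(21.8-22.02*np.cos(a)).round(2),end='; ')
```

```text
t 15.125 ee [ 580.7 -179.5   91.9] x [-0.     0.001 -1.   ] jaw -76.62 q6 58.3 w 15.6 F [-0.6  3.5  3.2] T [ 0.52  0.32 -0.27]
 shift cm [ 0.09 -0.12  0.06]
 turn about tool x rad -0.0
 turn about tool x rad 3.141
1 0.38 0.06; 2 0.76 0.12; 3 1.14 0.19; 4 1.51 0.27; 5 1.89 0.35; 6 2.26 0.44; 7 2.63 0.54; 8 3.0 0.64; 9 3.37 0.75; 10 3.74 0.87; 11 4.1 0.99; 12 4.46 1.12; 13 4.82 1.26; 14 5.18 1.4; 15 5.54 1.54; 16 5.89 1.7; 17 6.24 1.86; 18 6.59 2.02; 19 6.93 2.2; 20 7.27 2.37; 21 7.61 2.56; 22 7.94 2.75; 23 8.27 2.94; 24 8.6 3.14; 25 8.92 3.35; 26 9.24 3.56; 27 9.56 3.78; 28 9.87 4.01; 29 10.18 4.24; 30 10.49 4.47;
```

View pics/w8.png

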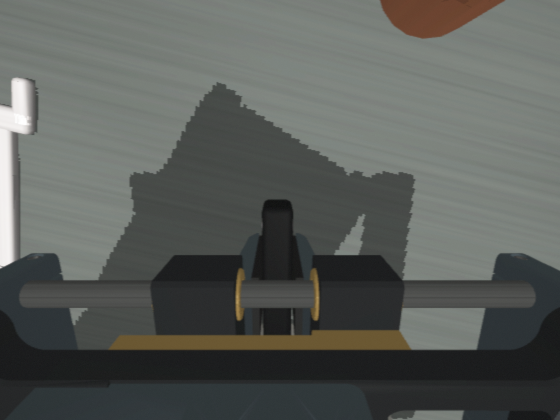

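Request:
{"name": "move_arm", "arguments": {"moves": [[[-0.2,0,0.03],0,-1],[[-0.57,0,0.09],0,-1],[[-0.95,0,0.15],0,-1],[[-1.33,0,0.23],0,-1],[[-1.7,0,0.31],0,-1],[[-2.07,0,0.39],0,-1],[[-2.44,0,0.49],0,-1],[[-2.63,0,0.54],0,-1],[[-2.63,0,0.54],0,-1]]}}

```text
time_s: 16.3
ee_pos: [575.5, -181.1, 118.3]
ee_rot: [140.8, 90.0, -25.8]
force: [-0.9, -0.0, -4.8]
gripper_width: 15.8
```

Run:
```python
from h import *
plan([579.8,-178.4,91],-76.6)
f=viewer.grab_frame('scene');cv2.imwrite("pics/s9.png",cv2.resize(f[140:280,140:300,::-1],None,fx=4.2,fy=4.2,interpolation=cv2.INTER_CUBIC))
```

```text
t 16.3 ee [ 575.5 -181.1  118.3] x [ 0. -0. -1.] jaw -76.6 q6 58.0 w 15.8 F [-0.9 -0.  -4.8] T [-0.01  0.08  0.03]
 shift cm [ 2.73 -0.16 -0.48]
 turn about tool x rad 0.0
 turn about tool x rad -3.142
```

View pics/s9.png

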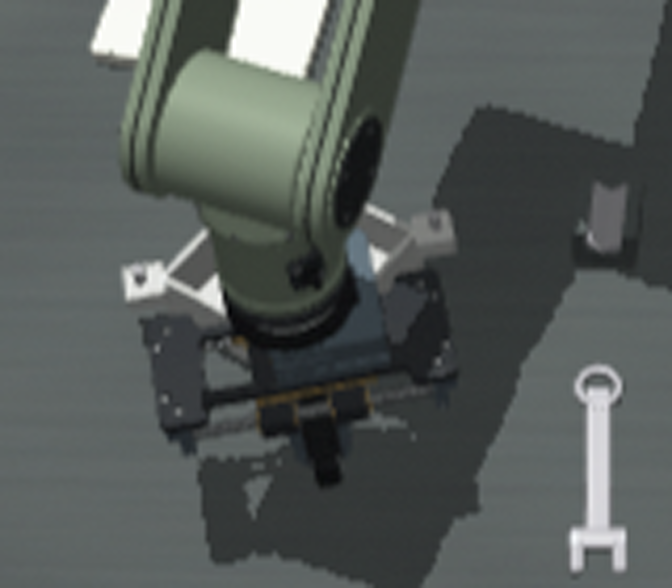

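Run:
```python
from h import *
c,s=np.cos(np.radians(13.4)),np.sin(np.radians(13.4))
ex=np.array([c,s]);ey=np.array([-s,c]);O=np.array([453.5,-208.5])
p=(np.array([(145,280),(436,228)])+.5)/4.2-.5+140
print('meas',p)
def pt(x,y,z,th):
    a=np.radians(th); X=-88+(x+88)*np.cos(a)-z*np.sin(a); Z=(x+88)*np.sin(a)+z*np.cos(a)
    return np.r_[O+ex*X+ey*y,Z]
print('tilt7',[proj('scene',pt(0,y,52,7)) for y in(-99,99)])
print('flat lift26',[proj('scene',np.r_[O-5*ex+ey*y,78]) for y in(-99,99)])
print('t0',[proj('scene',pt(0,y,52,0)) for y in(-99,99)])
```

```text
meas [[174.14285714 206.28571429]
 [243.42857143 193.9047619 ]]
tilt7 [array([[173.58117727, 205.54614834]]), array([[243.98808559, 192.60755433]])]
flat lift26 [array([[172.68232071, 203.20541859]]), array([[243.77034752, 190.17716235]])]
t0 [array([[174.50646478, 209.5721794 ]]), array([[244.65573009, 196.62224207]])]
```

Request:
{"name": "move_arm", "arguments": {"moves": [[[-0.3,0,0.08],0,-1],[[-0.74,0,0.21],0,-1],[[-1.29,0,0.39],0,-1],[[-1.83,0,0.58],0,-1],[[-2.37,0,0.79],0,-1],[[-2.91,0,1.0],0,-1],[[-3.44,0,1.24],0,-1],[[-3.96,0,1.48],0,-1],[[-4.47,0,1.74],0,-1],[[-4.98,0,2.02],0,-1],[[-5.48,0,2.3],0,-1],[[-5.97,0,2.6],0,-1],[[-6.45,0,2.91],0,-1],[[-6.93,0,3.24],0,-1],[[-7.4,0,3.58],0,-1],[[-7.7,0,3.8],0,-1],[[-7.86,0,3.93],0,-1],[[-7.86,0,3.93],0,-1]]}}

```text
time_s: 18.6
ee_pos: [537.2, -190.2, 196.7]
ee_rot: [-165.0, 90.0, 28.4]
force: [-0.7, -0.1, -4.1]
gripper_width: 15.6
```

Request:
{"name": "move_arm", "arguments": {"moves": [[[0,0,0],0,-1],[[0,0,0],0,-1],[[0,0,0],0,-1],[[0,0,0],0,-1],[[0,0,0],0,-1],[[0,0,0],0,-1],[[0,0,0],0,-1],[[0,0,0],0,-1],[[0,0,0],0,-1],[[0,0,0],0,-1],[[0,0,0],0,-1],[[0,0,0],0,-1],[[0,0,0],0,-1],[[0,0,0],0,-1],[[0,0,0],0,-1],[[0,0,0],0,-1]]}}

```text
time_s: 20.6
ee_pos: [537.2, -190.1, 196.6]
ee_rot: [-86.3, 90.0, 107.1]
force: [-0.6, -0.4, -3.7]
gripper_width: 16.3
```

Run:
```python
from h import *
plan([579.8,-178.4,91],-76.6)
for n in('scene','top','wrist'):
    f=viewer.grab_frame(n);cv2.imwrite(f"pics/{n}10.png",f[:,:,::-1])
    if n!='wrist':
        y,x=(130,140) if n=='scene' else (150,280)
        cv2.imwrite(f"pics/{n}10c.png",cv2.resize(f[y:y+140,x:x+170,::-1],None,fx=4.2,fy=4.2,interpolation=cv2.INTER_CUBIC))
```

```text
t 20.6 ee [ 537.2 -190.1  196.6] x [-0.  0. -1.] jaw -76.6 q6 56.0 w 16.3 F [-0.6 -0.4 -3.7] T [-0.03  0.08  0.01]
 shift cm [10.56 -0.15 -4.42]
 turn about tool x rad -0.0
 turn about tool x rad 3.142
```

View pics/scene10c.png

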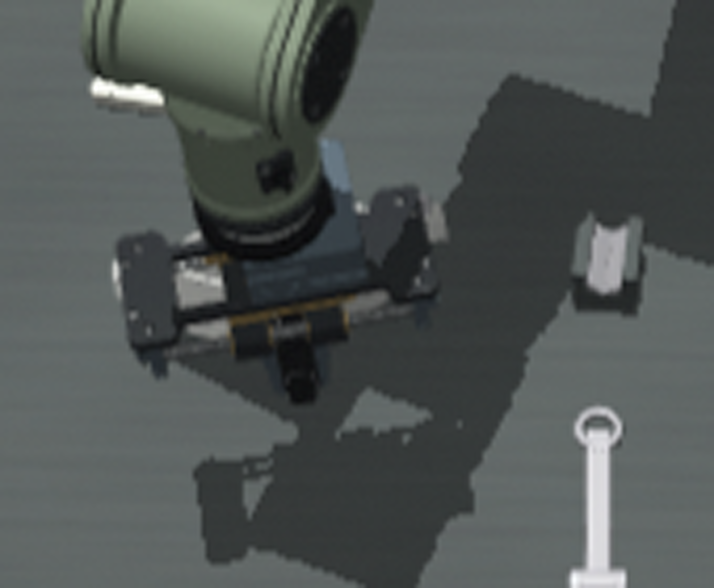

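View pics/top10c.png

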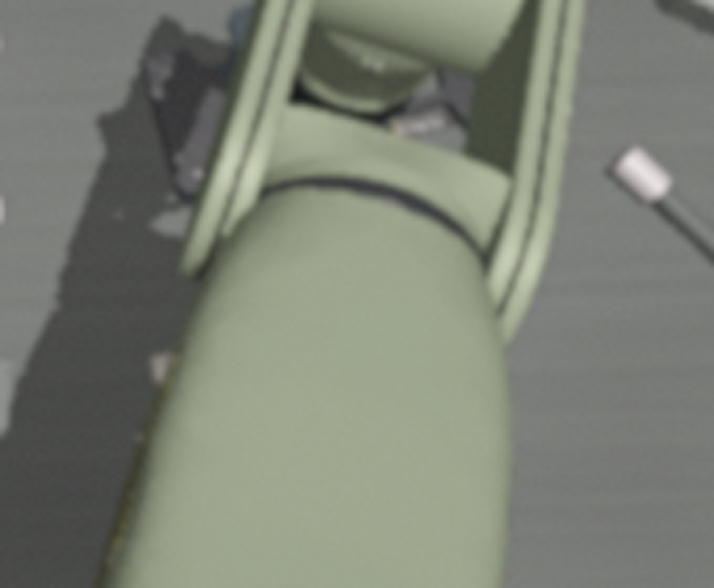

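View pics/wrist10.png

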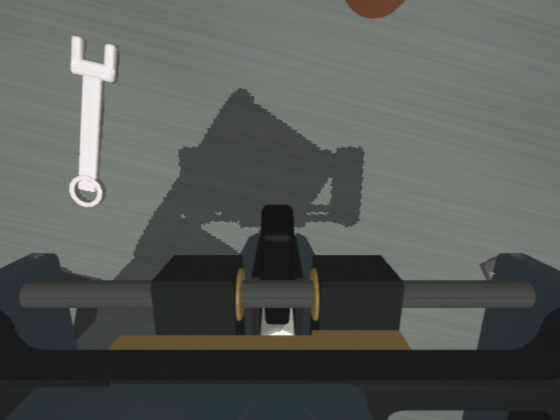

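Run:
```python
from h import *
c,s=np.cos(np.radians(13.4)),np.sin(np.radians(13.4))
ex=np.array([c,s]);ey=np.array([-s,c])
G=status.state()['ee_pos']-[0,0,60]
def pt(x,y,z,th): # rotated about grip point
    a=np.radians(th);dx,dz=x-130,z-31
    return np.r_[G[:2]+ex*(dx*np.cos(a)-dz*np.sin(a))+ey*y,G[2]+dx*np.sin(a)+dz*np.cos(a)]
for th in(0,10,15,20,25,28,30,32):
    foot=pt(-88,0,0,th)
    print(th,'foot z',foot[2].round(1),'lug scene',*[((proj('scene',pt(0,y,45,th))[0]+.5-[140,130])*4.2-.5).round(0) for y in(-110,110)],
     'wrist hand end top/bottom',*[proj('wrist',pt(173,0,z,th))[0].round(0) for z in(43,19)],'halfw',(proj('wrist',pt(173,8,43,th))-proj('wrist',pt(173,-8,43,th)))[0].round(0))
im=cv2.imread('pics/wrist10.png');g=cv2.convertScaleAbs(im[190:350,200:360],alpha=2.5,beta=20);cv2.imwrite('pics/w10c.png',cv2.resize(g,None,fx=3.6,fy=3.6))
```

```text
0 foot z 105.6 lug scene [ 92. 201.] [434. 141.] wrist hand end top/bottom [277. 203.] [277. 194.] halfw [-33.   0.]
10 foot z 68.2 lug scene [ 99. 221.] [436. 160.] wrist hand end top/bottom [277. 212.] [277. 194.] halfw [-34.   0.]
15 foot z 50.2 lug scene [102. 232.] [438. 172.] wrist hand end top/bottom [277. 218.] [277. 195.] halfw [-35.   0.]
20 foot z 32.9 lug scene [106. 244.] [439. 184.] wrist hand end top/bottom [277. 225.] [277. 197.] halfw [-36.   0.]
25 foot z 16.4 lug scene [110. 257.] [441. 197.] wrist hand end top/bottom [277. 232.] [277. 199.] halfw [-36.  -0.]
28 foot z 6.9 lug scene [112. 266.] [442. 206.] wrist hand end top/bottom [277. 236.] [277. 201.] halfw [-37.  -0.]
30 foot z 0.8 lug scene [113. 271.] [443. 211.] wrist hand end top/bottom [277. 240.] [277. 202.] halfw [-37.  -0.]
32 foot z -5.2 lug scene [115. 277.] [444. 217.] wrist hand end top/bottom [277. 243.] [277. 204.] halfw [-37.  -0.]
```

View pics/w10c.png

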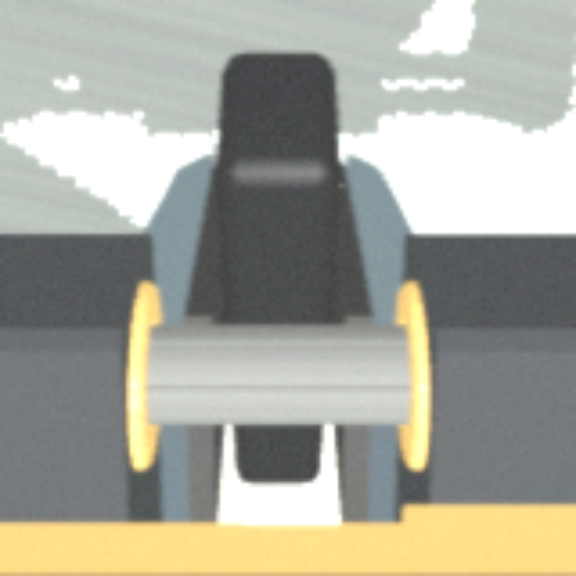

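Run:
```python
from h import *
im=cv2.imread('pics/scene10.png')
cv2.imwrite('pics/s10z.png',cv2.resize(cv2.convertScaleAbs(im[170:225,160:250],alpha=1.4),None,fx=8,fy=8,interpolation=cv2.INTER_CUBIC))
c,s=np.cos(np.radians(13.4)),np.sin(np.radians(13.4))
ex=np.array([c,s]);ey=np.array([-s,c])
G=status.state()['ee_pos']-[0,0,60]
def pt(x,y,z,th=30):
    a=np.radians(th);dx,dz=x-130,z-31
    return np.r_[G[:2]+ex*(dx*np.cos(a)-dz*np.sin(a))+ey*y,G[2]+dx*np.sin(a)+dz*np.cos(a)]
for n,P in dict(corner=(-82,0,4),disc1=(-64,0,12),d2=(-45,20,12),d3=(-45,-20,12),rimL=(0,-82,45),floorL=(0,-82,4),rimlip=(-82,0,45),rimh=(82,0,45)).items():
    print(n,((proj('scene',pt(*P))[0]-[160,170])*8).round(),proj('wrist',pt(*P))[0].round(),((proj('top',pt(*P))[0]+.5-[280,150])*4.2).round())
```

```text
corner [375. 137.] [277. 358.] [343. 427.]
disc1 [374. 139.] [277. 359.] [342. 408.]
d2 [433. 152.] [258. 353.] [306. 389.]
d3 [322. 173.] [296. 353.] [368. 372.]
rimL [134. 179.] [374. 374.] [474. 302.]
floorL [158. 282.] [364. 326.] [450. 277.]
rimlip [355.  38.] [277. 399.] [363. 456.]
rimh [385. 244.] [277. 333.] [319. 212.]
```

View pics/s10z.png

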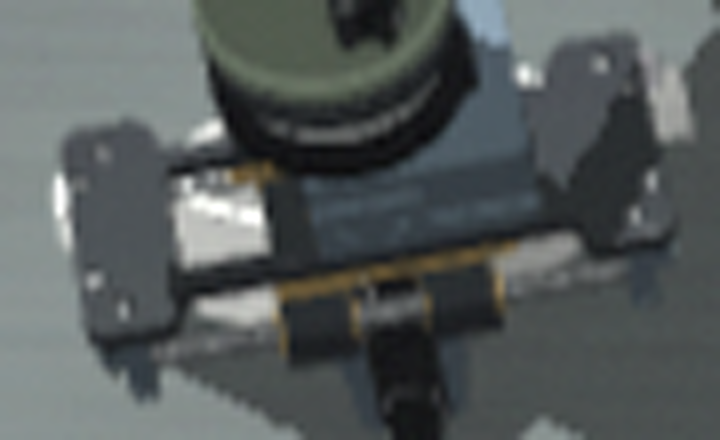

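Request:
{"name": "move_arm", "arguments": {"moves": [[[-0.1,0,0.08],0,-1],[[-0.3,0,0.24],0,-1],[[-0.5,0,0.4],0,-1],[[-0.6,0,0.48],0,-1],[[-0.6,0,0.48],0,-1],[[-0.6,0,0.48],0,-1],[[-0.6,0,0.48],0,-1],[[-0.6,0,0.48],0,-1],[[-0.6,0,0.48],0,-1],[[-0.6,0,0.48],0,-1],[[-0.6,0,0.48],0,-1],[[-0.6,0,0.48],0,-1],[[-0.6,0,0.48],0,-1],[[-0.6,0,0.48],0,-1],[[-0.6,0,0.48],0,-1],[[-0.6,0,0.48],0,-1]]}}

```text
time_s: 22.75
ee_pos: [532.5, -191.2, 202.6]
ee_rot: [-121.1, 90.0, 72.3]
force: [-0.2, 0.5, -5.2]
gripper_width: 15.9
```

Run:
```python
from h import *
plan([579.8,-178.4,91],-76.6)
f=viewer.grab_frame('scene');cv2.imwrite("pics/s11.png",f[:,:,::-1])
f=viewer.grab_frame('wrist');cv2.imwrite('pics/w11.png',cv2.resize(cv2.convertScaleAbs(f[190:350,200:360,::-1],alpha=2.5,beta=20),None,fx=3.6,fy=3.6))
```

```text
t 22.75 ee [ 532.5 -191.2  202.6] x [ 0.  0. -1.] jaw -76.6 q6 55.7 w 15.9 F [-0.2  0.5 -5.2] T [-0.08  0.04  0.03]
 shift cm [11.16 -0.15 -4.89]
 turn about tool x rad -0.0
 turn about tool x rad 3.142
```

View pics/s11.png

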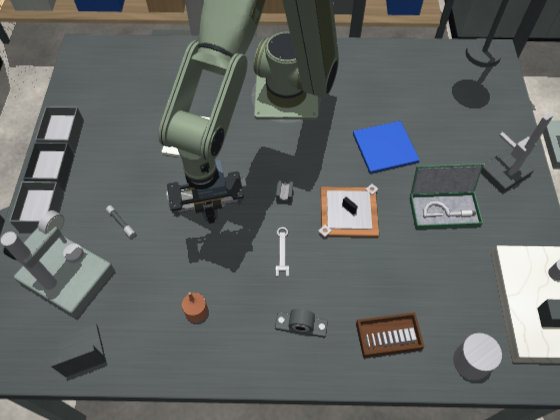

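View pics/w11.png

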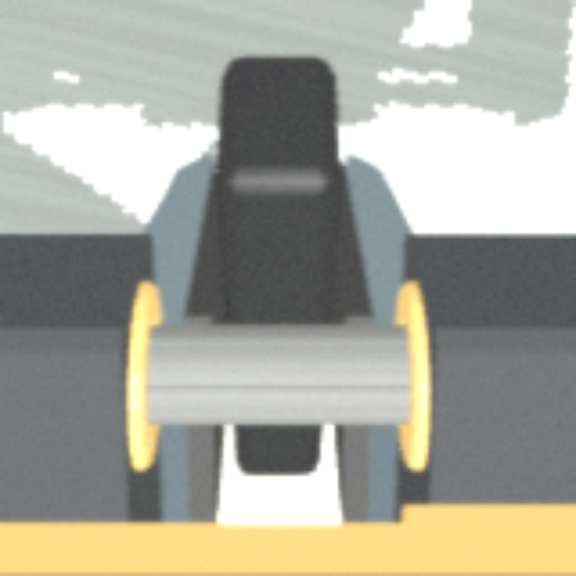

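```bash
python3 -c "
from h import *
print(env.job_done())"
```

```text
the job is handed in; nothing more can be done
None
```

I handed the job in at about 22.8 s, with the gripper still holding the tray tilted by its handle. I could not see the pouring-lip corner itself, because the arm hid it in all three cameras. That the parts gathered there is an inference.

- **Cover:** I lifted it straight off the pins, turned it to line up with the board's diagonals, and released it. The pictures afterwards show it lying flat in the middle of the board. One look at the board put its centre about 3 mm off in y from the others. I kept the original figure, and the margins look roughly even.
- **Tray tilt:** I held the handle with 20 N and raised it in an arc about the foot below the lip. The edge of the handle in the wrist picture gives a tilt of 31 to 32°, with the foot at about table height. An early check at 7° also showed the tray pivoting and not lifting off.
- **Parts:** After about 2 s at 30° I added about 2° more tilt as a margin and waited about 1.5 s more. The bits of tray floor I could see, near the handle corner and on the right side, held no parts. The gripper never went inside the tray.
- **Force check:** The vertical force read 4 to 5 N, somewhat more than the roughly 2.6 N I expected from the tray resting on its foot. I put this down to friction in the grip or an error in the assumed mass.
- **Bystanders:** The last scene picture shows the other things where they lay. The largest force I read at the end of a move was about 5 N.

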